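# Put the bench jars back on their colour-matched stands

## Task

Put the four capped jars away: set each one upright in the round stand whose rim has the same colour as its cap, standing flat inside the rim. Keep the jars upright on the way, and leave the flux cone and the wax lump where they are.

Things in the scene. Friction and masses are not known exactly. Their poses are not given: they have to be found in the camera images.
- blue_jar_centre (a point): upright clear glass jar with a blue screw cap; glass 38 mm across up to 42 mm, cap 34 mm across above, 54 mm tall, 60 to 120 g, cap does not turn. The point lies on its axis, half-way up, 27 mm above its underside; z is up its axis.
- black_jar_centre (a point): upright clear glass jar with a black screw cap; glass 44 mm across up to 35 mm, cap 40 mm across above, 47 mm tall, 60 to 120 g, cap does not turn. The point lies on its axis, half-way up, 23.5 mm above its underside; z is up its axis.
- white_jar_centre (a point): upright clear glass jar with a white screw cap; glass 48 mm across up to 40 mm, cap 44 mm across above, 52 mm tall, 60 to 120 g, cap does not turn. The point lies on its axis, half-way up, 26 mm above its underside; z is up its axis.
- red_jar_centre (a point): upright amber jar with a red screw cap; body 42 mm across with a sloping shoulder, cap 38 mm across from 34 mm up, 50 mm tall, 60 to 120 g, cap does not turn. The point lies on its axis, half-way up, 25 mm above its underside; z is up its axis.
- blue_stand_floor (a point): low round jar stand with a blue rim, fixed to the bench: wooden foot 82 mm across, pale wooden floor 5 mm above the bench in a round well 64 mm across and 6 mm deep, rim 6 mm thick with its top 11 mm above the bench. The point is the centre of the pale wooden floor; z is up.
- black_stand_floor (a point): low round jar stand with a black rim, fixed to the bench: wooden foot 82 mm across, pale wooden floor 5 mm above the bench in a round well 64 mm across and 6 mm deep, rim 6 mm thick with its top 11 mm above the bench. The point is the centre of the pale wooden floor; z is up.
- white_stand_floor (a point): low round jar stand with a white rim, fixed to the bench: wooden foot 82 mm across, pale wooden floor 5 mm above the bench in a round well 64 mm across and 6 mm deep, rim 6 mm thick with its top 11 mm above the bench. The point is the centre of the pale wooden floor; z is up.
- red_stand_floor (a point): low round jar stand with a red rim, fixed to the bench: wooden foot 82 mm across, pale wooden floor 5 mm above the bench in a round well 64 mm across and 6 mm deep, rim 6 mm thick with its top 11 mm above the bench. The point is the centre of the pale wooden floor; z is up.
- cone: plain off-white flux cone without a cap, 35 mm across, 34 mm tall, loose, a bystander. Origin at the centre of its underside.
- wax: low yellow-brown wax lump, 41 x 50 mm, 19 mm tall, loose, a bystander. Origin at the centre of its underside.
Not all that is in view belongs to the job. Leave any turquoise or yellow look-alike of the part that bears blue_jar_centre alone.

How it is judged:
By the outcome, as a careful person would: the job done as asked, in the order asked, and still so for the second after the job is handed in, with the robot touching nothing.
It also fails if it takes over 96 s, if anything falls off the work surface, if the arm or the gripper's body presses on something with over 40 N, if the wrist force passes 120 N, or if a joint passes its speed limit or range.

## Robot

A 7-joint arm with a two-finger parallel gripper is mounted at the origin on a cart in front of the work surface, level with it; the furniture and walls round the work are solid. World frame = base frame: x ahead of the robot, y to its left, z up, the work surface at z = 0. Lengths are in m, angles in rad, forces in N, time in s.
With the tool pointing down it reaches from about 0.4 to 0.85 m from the base axis. Payload 4.4 kg.
Tool frame: the origin (TCP) lies midway between the tips of the shut fingers; the grasp point (between the pads) lies 19 mm behind it; z points along the fingers, y is the line along which they close (so a half turn about z gives the same grasp; the last joint's range is limited). The gripper opens to 94 mm and grips with 3 to 60 N. Pads are 16 mm wide; open, the fingers measure 119 mm over their backs; the gripper's body (75 mm by 177 mm) begins 78 mm behind the grasp point.
Start: joints at [-1.33, 0.628, 0.038, 1.517, -0.027, 0.996, -0.02], TCP at [0.196, 0.62, 0.205] pointing down, gripper open.
Joint ranges: [-3.06, 3.06], [-0.37, 2.12], [-1.25, 1.32], [0.18, 2.47], [-1.1, 4.24], [0.23, 1.98], [-2.94, 2.94]. Speed limits (rad/s): [2.57, 2.57, 3.14, 3.14, 3.14, 3.14, 3.14].

## Interface

Orientations are given as a unit quaternion [w, x, y, z].
In Python, from plant import arm, optics, job gives the robot as it stands. The module is installed in compiled form; this text tells all that it offers.
- The arm moves only by the shell command python3 -m jog 'ROWS' [OPENING] [FORCE]. ROWS is a JSON object of lists of equal length, an entry for each row: "dp": the shift along the tool's x, y, z normalised to -1 to 1, where 1 is 1 m, a list of three; "angular": the turn, a rotation vector about the tool's x, y, z normalised to -1 to 1, where 1 is 360 degrees, a list of three. In form: {"dp": [[dx, dy, dz], ...], "angular": [[rx, ry, rz], ...]}. A call has 1 to 5 rows; each row shifts and turns the commanded pose from where the row before left it, along the tool's axes as they then stand; what a row does not reach is not made up. A row lasts 1/10 s, in which the tool goes at most 50 mm and 8.59 degrees, less where a joint would pass 70% of its speed; a pose out of reach is approached as far as the arm can. A call with a number of a shift or a turn outside -1 to 1 is refused whole. A call with a gripper value outside its range is refused whole. OPENING is the gripper command: -1 is fully open, 1 is shut, values between are in proportion, set as the call begins (- or left out, the last holds). The fingers move at their own pace and stop on an object; FORCE is the grip in N (left out, the last holds). Time passes only in rows, so rows that do not move let the fingers close. It gives the time, the measured TCP pose, the force, the opening and the grip force at its end, in the units of the state.
- arm.get_state(): the state, without advancing time (a new reading comes with each control period).
- optics.read_camera(name): name is "side" or "top" or "wrist"; returns the picture (480x640x3 uint8, blue, green, red); there is no depth.
- optics.get_calibration(name): a dict with "mtx" (3x3 intrinsics, pixels), "R" (3x3) and "t" (3): a world point X has camera coordinates R X + t. Camera axes: x right, y down, z forward; pixel columns grow to the right and rows downward; lengths in m; the calibration is good to about 2 mm. A picture is of the moment at which its call begins: read the wrist's pose just before it. get_calibration takes no time and is no camera call; for the wrist camera it gives the pose at the moment of the call.
- job.finish_job(): hands the job in; it is judged then, once.
The state is a dict: "time_s": time; "joints": joint angles; "qd": joint speeds; "tau": joint torques, N m; "position": TCP position; "tool_rot": TCP orientation; "contact_force": force on the tool from outside, world axes, zero at the start; "ft_torque": the same for the moment, N m; "grip_width": finger opening in m; "grip_force": force on a finger pad.
Only numpy, scipy, OpenCV 4.12 (cv2) and the standard library are available. Lean on these libraries where they do the work, as an engineer would, in place of code of your own. Each camera call takes 0.05 s, during which the arm holds its last target. There are 200 camera calls.

## Working session

There is one attempt and no reset: what is moved stays moved. The work goes in short steps, Python scripts to look and compute and a shell command to move; the robot and the scene stay as the last step left them, time stands still between calls to the robot, and variables do not carry over. Pictures are saved under pics/ and viewed, at most 14 in all, crops included, and the job is handed in when it is done.

```bash
mkdir -p pics; python3 - <<'E'
from plant import arm, optics
import cv2
s=arm.get_state(); print(s)
for n in("top","side"):
    cv2.imwrite(f"pics/{n}0.png",optics.read_camera(n))
    c=optics.get_calibration(n);print(n,c)
E
```

```text
{'time_s': 0.0, 'joints': array([-1.32981939,  0.62931147,  0.03847784,  1.51835119, -0.02701215,
        0.99628897, -0.02003367]), 'qd': array([-6.42035527e-04, -2.68559537e-04,  9.07976268e-05, -1.07329408e-03,
       -1.75680083e-03, -1.52361555e-03,  1.40684519e-03]), 'tau': array([-1.42739268e-04, -5.49738264e+01,  1.14353377e+00, -1.86635077e+01,
       -5.22399531e-02,  2.38630234e-02,  1.56197789e-04]), 'position': array([0.19608298, 0.61903057, 0.20458262]), 'tool_rot': array([-1.24241210e-04,  1.52821680e-01,  9.88253352e-01, -9.11575509e-04]), 'contact_force': array([ 0.15605003, -0.24551665, -0.89355091]), 'ft_torque': array([ 0.00667284, -0.00207973,  0.04160107]), 'grip_force': 0.0, 'grip_width': 0.09392406756971096}
top {'mtx': array([[475.37376546,   0.        , 317.22920483],
       [  0.        , 475.37376546, 235.66701711],
       [  0.        ,   0.        ,   1.        ]]), 'R': array([[ 6.35509694e-04, -9.99996874e-01, -2.41842405e-03],
       [-9.74304366e-01, -7.44653313e-05, -2.25235426e-01],
       [ 2.25234542e-01,  2.49942040e-03, -9.74301367e-01]]), 't': array([-0.00605091,  0.49991883,  0.84827288])}
side {'mtx': array([[599.64112278,   0.        , 325.93073275],
       [  0.        , 599.64112278, 245.01705241],
       [  0.        ,   0.        ,   1.        ]]), 'R': array([[ 0.93930615, -0.34288562,  0.01155029],
       [-0.13949826, -0.41246833, -0.90022781],
       [ 0.3134393 ,  0.84397827, -0.43526599]]), 't': array([-0.47951363,  0.1255898 ,  1.28230831])}
```

View pics/top0.png

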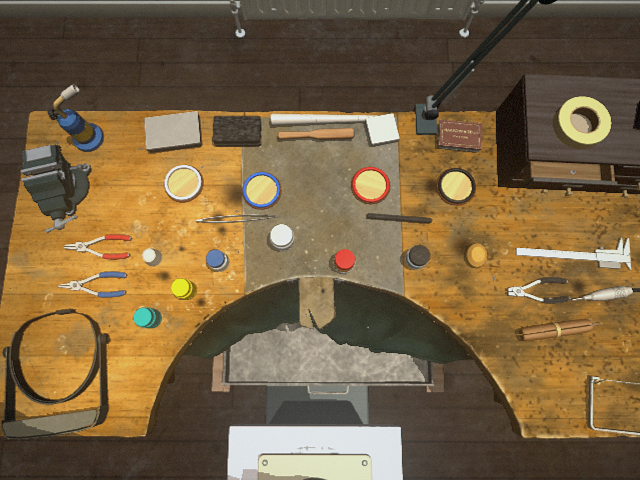

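View pics/side0.png

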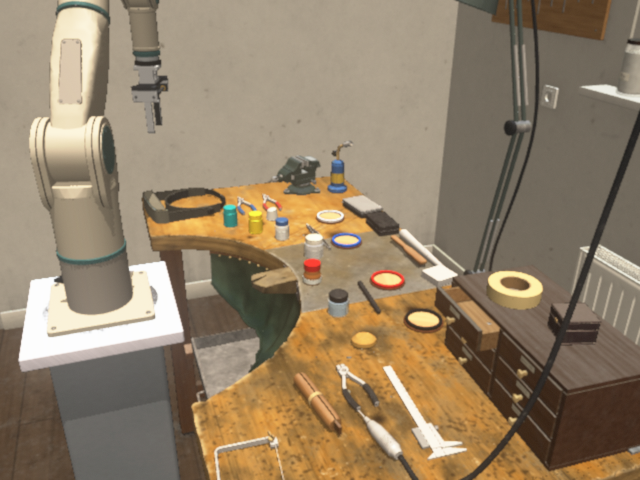

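The top view holds these candidates. Blue: blue jar (216,259), with decoys turquoise (146,317) and yellow (182,289). White: white jar (281,236), with the cone (151,256) as look-alike. Black: black jar (418,257). Red: red jar (345,260), with the wax at (477,254). The stands are white (183,183), blue (262,190), red (371,185) and black (456,185). I'm choosing the capped jars in matching colours.

```bash
cat > h.py <<'E'
import numpy as np, cv2
from plant import arm, optics
from scipy.spatial.transform import Rotation as Ro
def cast(c,uv,z):
    d=c["R"].T@np.linalg.inv(c["mtx"])@np.array([uv[0],uv[1],1.]); o=-c["R"].T@c["t"]
    return o+d*(z-o[2])/d[2]
def rot(): 
    q=arm.get_state()["tool_rot"]; return Ro.from_quat([q[1],q[2],q[3],q[0]]).as_matrix()
def togo(p):  # world target TCP -> tool-axis shift
    return (rot().T@(np.array(p)-arm.get_state()["position"])).round(4)
E
python3 - <<'E'
from h import *
im=cv2.imread("pics/top0.png"); c=optics.get_calibration("top"); hsv=cv2.cvtColor(im,cv2.COLOR_BGR2HSV).astype(int)
H,S,V=hsv[...,0],hsv[...,1],hsv[...,2]
M={"blue":(abs(H-112)<14)&(S>100),"red":((H<6)|(H>172))&(S>150),"white":(S<60)&(V>165),"black":(V<60)}
for n,p,z in [("blue",(216,258),.054),("black",(418,254),.047),("white",(281,234),.052),("red",(345,259),.05)]+[("blue",(262,190),0),("black",(456,185),0),("white",(183,183),0),("red",(371,185),0)]:
    r=17 if z else 23; m=np.zeros(H.shape,np.uint8); m[p[1]-r:p[1]+r,p[0]-r:p[0]+r]=M[n][p[1]-r:p[1]+r,p[0]-r:p[0]+r]*255
    k,l,st,_=cv2.connectedComponentsWithStats(m); i=1+st[1:,4].argmax()
    pts=np.argwhere(l==i)[:,::-1].astype(np.int32)
    (u,v),rr=cv2.minEnclosingCircle(pts); 
    print(n,z,st[i],round(u,1),round(v,1),round(rr,1),cast(c,(u,v),z or .011).round(4))
for n,p,z in [("cone",(151,256),.02),("wax",(477,254),.015),("turq",(146,315),.05),("yel",(182,287),.05)]: print(n,cast(c,p,z).round(3))
cv2.imwrite("pics/crop.png",cv2.resize(im[160:340,120:500],None,fx=2.1,fy=2.1,interpolation=cv2.INTER_CUBIC))
print(rot().round(3))
E
```

```text
blue 0.054 [207 250  15  16 191] 214.0 257.5 8.3 [0.4582 0.1894 0.054 ]
black 0.047 [411 261  11   5  13] 416.0 263.0 5.4 [ 0.449  -0.1935  0.047 ]
white 0.052 [270 224  24  22 376] 281.5 235.0 11.9 [0.5024 0.0626 0.052 ]
red 0.05 [335 249  20  21 322] 344.7 258.9 10.2 [ 0.4562 -0.058   0.05  ]
blue 0 [243 172  37  35 275] 261.0 189.5 18.3 [0.6077 0.1096 0.011 ]
black 0 [438 171  21  33  72] 450.5 187.0 16.9 [ 0.613 -0.279  0.011]
white 0 [164 165  37  35 295] 182.4 181.7 18.5 [0.6247 0.272  0.011 ]
red 0 [352 167  37  35 289] 370.1 184.5 18.5 [ 0.6185 -0.1144  0.011 ]
cone [0.467 0.321 0.02 ]
wax [ 0.472 -0.321  0.015]
turq [0.351 0.311 0.05 ]
yel [0.403 0.248 0.05 ]
[[-0.953  0.302 -0.   ]
 [ 0.302  0.953 -0.002]
 [-0.    -0.002 -1.   ]]
```

View pics/crop.png

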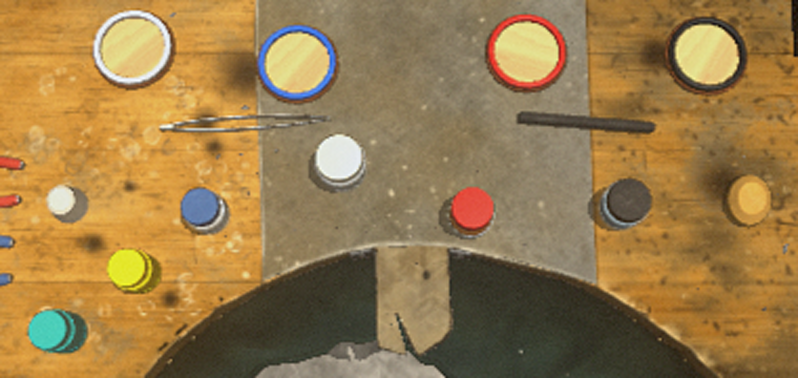

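The crop confirms the choices: blue cap at crop (200,207), white (338,158), red (472,208), black (628,201). The turquoise and yellow look-alikes are at (50,330) and (130,270). The black stand centre at (707,54) is full-image (456.7,185.7).

```bash
python3 -m jog '{"dp":[[0,0,0],[0,0,0],[0,0,0]],"angular":[[0,0,-0.0163],[0,0,-0.0163],[0,0,-0.0162]]}' -1
python3 -m jog '{"dp":[[-0.02,-0.04,0],[-0.025,-0.043,0.01],[-0.025,-0.043,0.01],[-0.025,-0.043,0.01],[-0.025,-0.043,0.01]],"angular":[[0,0,0],[0,0,0],[0,0,0],[0,0,0],[0,0,0]]}'
python3 - <<'E'
from h import *
c=optics.get_calibration("top")
for n,p,z in [("blackjar",(419,255.2),.047),("blackstand",(456.7,185.7),.011),("bluejar",(214.8,258),.054)]: print(n,cast(c,p,z).round(4))
w=optics.get_calibration("wrist");print(rot().round(3),(-w["R"].T@w["t"]).round(3),w["R"].round(2),w["mtx"].round(0),arm.get_state()["position"])
E
```

```text
time_s: 0.4
position: [0.1962, 0.6193, 0.2049]
tool_rot: [-0.0, -0.002, 1.0, -0.001]
contact_force: [-0.5, 0.3, 0.2]
grip_width: 0.0936
grip_force: 0.0
time_s: 0.9
position: [0.3154, 0.4082, 0.1656]
tool_rot: [0.0, -0.0, 1.0, -0.0]
contact_force: [1.4, 0.4, 0.1]
grip_width: 0.094
grip_force: 0.0
blackjar [ 0.464  -0.1999  0.047 ]
blackstand [ 0.6158 -0.2919  0.011 ]
bluejar [0.4573 0.1878 0.054 ]
[[-1. -0.  0.]
 [-0.  1. -0.]
 [-0. -0. -1.]] [0.236 0.409 0.346] [[ 0.    1.   -0.  ]
 [ 0.96 -0.    0.27]
 [ 0.27 -0.   -0.96]] [[414.   0. 326.]
 [  0. 414. 241.]
 [  0.   0.   1.]] [0.31536709 0.40820514 0.16561931]
```

```bash
python3 -m jog '{"dp":[[-0.025,-0.043,0],[-0.025,-0.043,0],[-0.025,-0.043,0],[-0.025,-0.043,0],[-0.025,-0.043,0]],"angular":[[0,0,0],[0,0,0],[0,0,0],[0,0,0],[0,0,0]]}'
python3 -m jog '{"dp":[[-0.017,-0.005,0],[0,0,0]],"angular":[[0,0,0],[0,0,0]]}'
cat > look.py <<'E'
from h import *
import sys
w=optics.get_calibration("wrist"); im=optics.read_camera("wrist"); cv2.imwrite(f"pics/{sys.argv[1]}.png",im)
np.savez(f"pics/{sys.argv[1]}.npz",**w); print(arm.get_state()["position"].round(4))
E
python3 look.py w1
```

```text
time_s: 1.4
position: [0.4403, 0.1932, 0.1659]
tool_rot: [-0.0, -0.0, 1.0, -0.0]
contact_force: [1.9, 0.4, 0.4]
grip_width: 0.0942
grip_force: 0.0
time_s: 1.6
position: [0.4592, 0.1878, 0.166]
tool_rot: [0.001, 0.003, 1.0, -0.0]
contact_force: [-0.5, 0.4, 0.9]
grip_width: 0.0939
grip_force: 0.0
[0.4572 0.1896 0.1658]
```

View pics/w1.png

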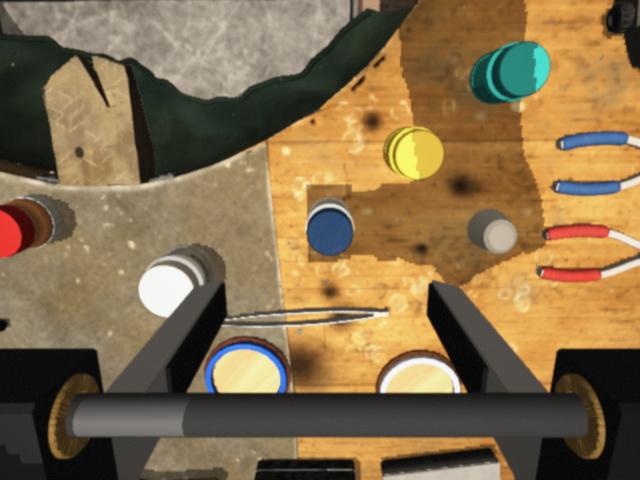

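The wrist view shows the blue cap at (330,231), white cap at (167,288), blue rim about (248,378), yellow at (415,152), turquoise at (522,68) and the cone at (497,235). The path to the blue jar is clear.

```bash
python3 - <<'E'
from h import *
w=dict(np.load("pics/w1.npz")); im=cv2.imread("pics/w1.png"); hsv=cv2.cvtColor(im,cv2.COLOR_BGR2HSV).astype(int)
H,S,V=np.moveaxis(hsv,2,0)
def mc(m,x0,y0,x1,y1):
    k=np.zeros(H.shape,np.uint8);k[y0:y1,x0:x1]=m[y0:y1,x0:x1]*255
    c=max(cv2.findContours(k,0,1)[0],key=cv2.contourArea); return cv2.minEnclosingCircle(c),cv2.fitEllipse(c)
for n,m,b,z in [("blue",(abs(H-110)<15)&(S>100),(300,195,365,265),.054),("white",(V>225)&(S<40),(130,255,205,325),.052)]:
    a,e=mc(m,*b); print(n,a,e,cast(w,a[0],z).round(4),cast(w,e[0],z).round(4))
m=(abs(H-112)<12)&(S>150); ys,xs=np.nonzero(m[330:392,195:300]); xs=xs+195; ys=ys+330
P=np.array([cast(w,(x,y),.011)[:2] for x,y in zip(xs,ys)]); A=np.c_[2*P,np.ones(len(P))]; s=np.linalg.lstsq(A,(P**2).sum(1),rcond=None)[0]
print("blue stand",s[:2].round(4),np.sqrt(s[2]+s[:2]@s[:2]))
E
```

```text
blue ((329.41070556640625, 231.41517639160156), 22.880260467529297) ((329.45623779296875, 231.47952270507812), (43.587364196777344, 45.0289306640625), 175.88352966308594) [0.4539 0.191  0.054 ] [0.454 0.191 0.054]
white ((165.4287872314453, 289.27398681640625), 26.772254943847656) ((163.6767120361328, 289.256591796875), (47.20885467529297, 51.083099365234375), 60.08707046508789) [0.4991 0.0659 0.052 ] [0.4991 0.0646 0.052 ]
blue stand [0.6043 0.1134] 0.03469588616732493
```

```bash
python3 -m jog '{"dp":[[0.0016,0,0.04],[0,0,0.045],[0,0,0.045],[0,0,0.02],[0,0,0.0038]],"angular":[[0,0,0],[0,0,0],[0,0,0],[0,0,0],[0,0,0]]}'
python3 -m jog '{"dp":[[0,0,0],[0,0,0],[0,0,0],[0,0,0],[0,0,0]],"angular":[[0,0,0],[0,0,0],[0,0,0],[0,0,0],[0,0,0]]}' 1 20
python3 -m jog '{"dp":[[0,0,0],[0,0,0],[0,0,0]],"angular":[[0,0,0],[0,0,0],[0,0,0]]}'
```

```text
time_s: 2.15
position: [0.4517, 0.1911, 0.0098]
tool_rot: [-0.003, -0.002, 1.0, -0.001]
contact_force: [-0.4, 0.5, 1.0]
grip_width: 0.0941
grip_force: 0.0
time_s: 2.65
position: [0.4556, 0.1903, 0.013]
tool_rot: [0.001, 0.0, 1.0, 0.0]
contact_force: [0.9, -0.1, -0.8]
grip_width: 0.0576
grip_force: 0.0
time_s: 2.95
position: [0.4552, 0.1901, 0.0123]
tool_rot: [0.0, 0.0, 1.0, 0.0]
contact_force: [-0.8, -0.1, 1.5]
grip_width: 0.0371
grip_force: 20.0
```

```bash
python3 -m jog '{"dp":[[0,0,-0.015],[0,0,-0.025],[0,0,-0.03],[-0.015,-0.008,-0.01],[-0.03,-0.016,0]],"angular":[[0,0,0],[0,0,0],[0,0,0],[0,0,0],[0,0,0]]}'
python3 -m jog '{"dp":[[-0.035,-0.018,0],[-0.035,-0.018,0],[-0.022,-0.011,0],[-0.01,-0.005,0],[-0.0034,-0.0023,0]],"angular":[[0,0,0],[0,0,0],[0,0,0],[0,0,0],[0,0,0]]}'
python3 -m jog '{"dp":[[0,0,0.02],[0,0,0.025],[0,0,0.015],[0,0,0],[0,0,0]],"angular":[[0,0,0],[0,0,0],[0,0,0],[0,0,0],[0,0,0]]}'
python3 look.py w2
```

```text
time_s: 3.45
position: [0.4995, 0.168, 0.094]
tool_rot: [0.0, -0.002, 1.0, 0.001]
contact_force: [0.0, 0.8, -0.9]
grip_width: 0.0369
grip_force: 20.0
time_s: 3.95
position: [0.6056, 0.1112, 0.0917]
tool_rot: [-0.0, 0.001, 1.0, -0.0]
contact_force: [-0.6, -0.3, -0.3]
grip_width: 0.0374
grip_force: 20.0
time_s: 4.45
position: [0.605, 0.1125, 0.0324]
tool_rot: [-0.0, -0.0, 1.0, 0.0]
contact_force: [0.7, -0.1, -0.6]
grip_width: 0.0374
grip_force: 20.0
[0.6058 0.1124 0.033 ]
```

View pics/w2.png

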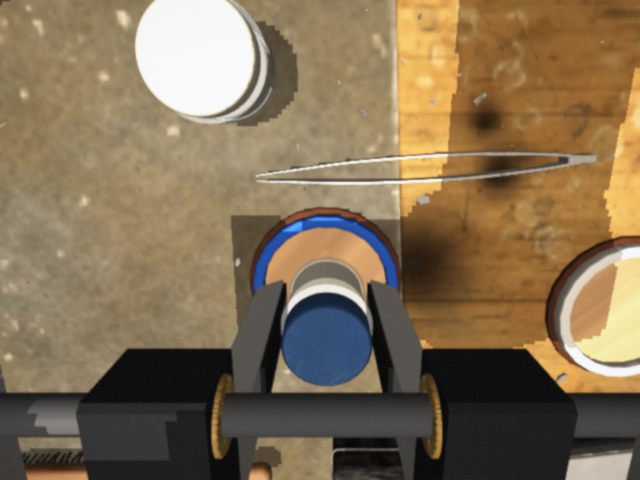

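Blue jar is held upright (cap at (326,338)), centred laterally over the blue rim (centre column about 325). I'll lower it now.

```bash
python3 -m jog '{"dp":[[0,0,0.006],[0,0,0.006],[0,0,0.003],[0,0,0],[0,0,0]],"angular":[[0,0,0],[0,0,0],[0,0,0],[0,0,0],[0,0,0]]}'
python3 -m jog '{"dp":[[0,0,0],[0,0,0],[0,0,0],[0,0,0],[0,0,0]],"angular":[[0,0,0],[0,0,0],[0,0,0],[0,0,0],[0,0,0]]}' -1
python3 -m jog '{"dp":[[0,0,0],[0,0,0],[0,0,-0.02],[0,0,-0.045],[0,0,-0.045]],"angular":[[0,0,0],[0,0,0],[0,0,0],[0,0,0],[0,0,0]]}'
```

```text
time_s: 5.0
position: [0.6055, 0.1118, 0.0173]
tool_rot: [-0.0, 0.0, 1.0, 0.0]
contact_force: [-0.2, -0.3, 1.5]
grip_width: 0.0372
grip_force: 20.0
time_s: 5.5
position: [0.6055, 0.1117, 0.0172]
tool_rot: [-0.0, 0.0, 1.0, 0.0]
contact_force: [0.7, 0.1, 0.2]
grip_width: 0.0735
grip_force: 0.0
time_s: 6.0
position: [0.6046, 0.1116, 0.1277]
tool_rot: [-0.001, 0.0, 1.0, -0.0]
contact_force: [1.4, 0.1, 0.0]
grip_width: 0.0938
grip_force: 0.0
```

```bash
python3 -m jog '{"dp":[[0.03,-0.0135,0],[0.04,-0.0175,0],[0.025,-0.011,0],[0.0103,-0.005,0],[0,0,0.02]],"angular":[[0,0,0],[0,0,0],[0,0,0],[0,0,0],[0,0,0]]}'
python3 -m jog '{"dp":[[0,0,0.04],[0,0,0.035],[0,0,0.015],[0,0,0.005],[0,0,0]],"angular":[[0,0,0],[0,0,0],[0,0,0],[0,0,0],[0,0,0]]}'
python3 -m jog '{"dp":[[0,0,0],[0,0,0],[0,0,0],[0,0,0],[0,0,0]],"angular":[[0,0,0],[0,0,0],[0,0,0],[0,0,0],[0,0,0]]}' 1 20
python3 -m jog '{"dp":[[0,0,0],[0,0,0],[0,0,0]],"angular":[[0,0,0],[0,0,0],[0,0,0]]}'
python3 look.py w3
```

```text
time_s: 6.5
position: [0.5014, 0.0644, 0.1091]
tool_rot: [0.002, 0.001, 1.0, 0.0]
contact_force: [0.1, -0.1, -0.3]
grip_width: 0.0938
grip_force: 0.0
time_s: 7.0
position: [0.5007, 0.0652, 0.0117]
tool_rot: [-0.0, -0.0, 1.0, 0.0]
contact_force: [0.1, 0.7, 1.2]
grip_width: 0.094
grip_force: 0.0
time_s: 7.5
position: [0.5005, 0.0648, 0.0126]
tool_rot: [0.0, 0.0, 1.0, 0.0]
contact_force: [0.0, -0.3, -0.3]
grip_width: 0.0575
grip_force: 0.0
time_s: 7.8
position: [0.5003, 0.0649, 0.0124]
tool_rot: [0.0, 0.0, 1.0, 0.0]
contact_force: [-0.8, -0.4, 2.9]
grip_width: 0.0469
grip_force: 20.0
[0.5003 0.0649 0.0124]
```

View pics/w3.png

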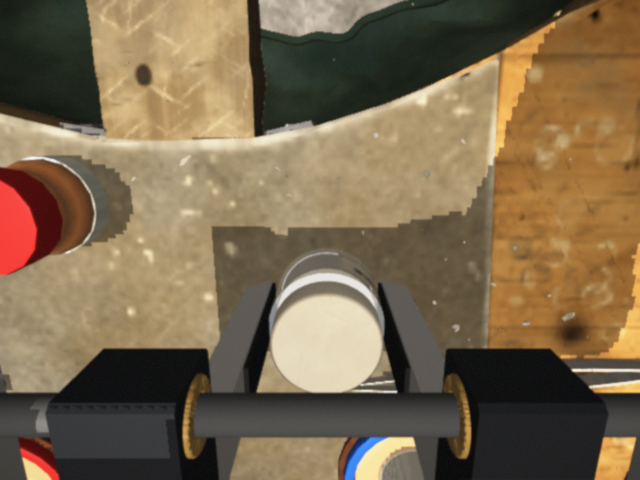

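White jar is gripped squarely, cap at (327,335). Carrying it to the white stand.

```bash
python3 -m jog '{"dp":[[0,0,-0.015],[0,0,-0.03],[0,0,-0.035],[-0.008,0.012,-0.02],[-0.014,0.025,0]],"angular":[[0,0,0],[0,0,0],[0,0,0],[0,0,0],[0,0,0]]}'
python3 -m jog '{"dp":[[-0.02,0.035,0],[-0.02,0.035,0],[-0.02,0.035,0],[-0.02,0.035,0],[-0.012,0.02,0]],"angular":[[0,0,0],[0,0,0],[0,0,0],[0,0,0],[0,0,0]]}'
python3 -m jog '{"dp":[[-0.006,0.009,0],[-0.0023,0.0034,0.01],[0,0,0.03],[0,0,0.025],[0,0,0.012]],"angular":[[0,0,0],[0,0,0],[0,0,0],[0,0,0],[0,0,0]]}'
python3 -m jog '{"dp":[[0,0,0.003],[0,0,0]],"angular":[[0,0,0],[0,0,0]]}'
python3 look.py w4
```

```text
time_s: 8.35
position: [0.5236, 0.0999, 0.115]
tool_rot: [0.002, 0.002, 1.0, -0.0]
contact_force: [0.8, 1.2, -0.9]
grip_width: 0.0472
grip_force: 20.0
time_s: 8.85
position: [0.6147, 0.2658, 0.1117]
tool_rot: [0.0, -0.001, 1.0, 0.001]
contact_force: [-0.9, 0.4, -0.5]
grip_width: 0.0472
grip_force: 20.0
time_s: 9.35
position: [0.6203, 0.271, 0.0321]
tool_rot: [-0.002, 0.001, 1.0, -0.002]
contact_force: [-0.8, -0.9, 0.0]
grip_width: 0.0471
grip_force: 20.0
time_s: 9.55
position: [0.6226, 0.2733, 0.0322]
tool_rot: [-0.0, 0.001, 1.0, -0.0]
contact_force: [-0.6, 0.3, -0.1]
grip_width: 0.0473
grip_force: 20.0
[0.6232 0.2739 0.033 ]
```

View pics/w4.png

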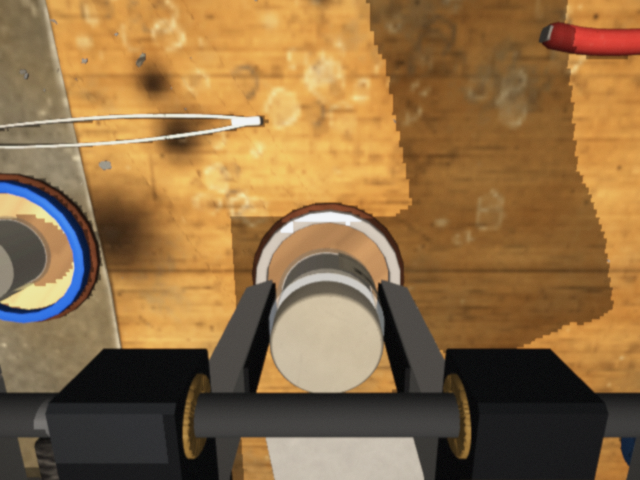

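The stand rim is centred at column about 328 and the jar at 327, with the inner rim top edge near row 222 and the jar's base edge near row 252. Checking the fore-aft gap numerically.

```bash
python3 - <<'E'
from h import *
w=dict(np.load("pics/w4.npz"));
print(cast(w,(329,222),.011),cast(w,(329,212),.011),cast(w,(329,252),.021),cast(w,(329,252),.019))
E
```

```text
[0.5893874  0.27570944 0.011     ] [0.58431944 0.27570806 0.011     ] [0.60194353 0.27565947 0.021     ] [0.60255489 0.27567031 0.019     ]
```

```bash
python3 -m jog '{"dp":[[0.0025,0,0.003],[0,0,0.006],[0,0,0.004],[0,0,0.002],[0,0,0]],"angular":[[0,0,0],[0,0,0],[0,0,0],[0,0,0],[0,0,0]]}'
python3 -m jog '{"dp":[[0,0,0],[0,0,0],[0,0,0],[0,0,0],[0,0,0]],"angular":[[0,0,0],[0,0,0],[0,0,0],[0,0,0],[0,0,0]]}' -1
python3 -m jog '{"dp":[[0,0,0],[0,0,0],[0,0,-0.02],[0,0,-0.045],[0,0,-0.045]],"angular":[[0,0,0],[0,0,0],[0,0,0],[0,0,0],[0,0,0]]}'
```

```text
time_s: 10.1
position: [0.6199, 0.2742, 0.0175]
tool_rot: [-0.0, 0.0, 1.0, -0.0]
contact_force: [-1.8, -0.8, 1.7]
grip_width: 0.0473
grip_force: 20.0
time_s: 10.6
position: [0.6201, 0.2742, 0.0172]
tool_rot: [-0.0, 0.0, 1.0, 0.0]
contact_force: [0.5, -0.2, 0.1]
grip_width: 0.0841
grip_force: 0.0
time_s: 11.1
position: [0.6192, 0.2738, 0.1275]
tool_rot: [-0.001, 0.0, 1.0, -0.0]
contact_force: [0.3, 0.7, 0.4]
grip_width: 0.0943
grip_force: 0.0
```

```bash
python3 -m jog '{"dp":[[0.01,-0.022,0],[0.02,-0.04,0],[0.02,-0.04,0],[0.02,-0.04,0],[0.02,-0.04,0]],"angular":[[0,0,0],[0,0,0],[0,0,0],[0,0,0],[0,0,0]]}'
python3 -m jog '{"dp":[[0.02,-0.04,0],[0.02,-0.04,0],[0.02,-0.04,0],[0.011,-0.02,0],[0.005,-0.008,0]],"angular":[[0,0,0],[0,0,0],[0,0,0],[0,0,0],[0,0,0]]}'
python3 -m jog '{"dp":[[0,0,0],[0,0,0]],"angular":[[0,0,0],[0,0,0]]}'
python3 look.py w5
python3 - <<'E'
from h import *
w=dict(np.load("pics/w5.npz")); im=cv2.imread("pics/w5.png"); H,S,V=np.moveaxis(cv2.cvtColor(im,cv2.COLOR_BGR2HSV).astype(int),2,0)
m=(((H<4)|(H>174))&(S>190)&(V>60)).astype(np.uint8)*255
for c in cv2.findContours(m,0,1)[0]:
    if cv2.contourArea(c)>300: a=cv2.minEnclosingCircle(c); print(a,cast(w,a[0],.05).round(4),cast(w,a[0],.011).round(4))
print(togo([.4545,-.0563,.012]))
E
```

```text
time_s: 11.6
position: [0.5292, 0.0907, 0.1275]
tool_rot: [0.0, -0.0, 1.0, -0.0]
contact_force: [0.4, -0.9, -0.9]
grip_width: 0.0938
grip_force: 0.0
time_s: 12.1
position: [0.4527, -0.0584, 0.1275]
tool_rot: [-0.0, 0.002, 1.0, -0.0]
contact_force: [0.5, 0.1, -0.6]
grip_width: 0.094
grip_force: 0.0
time_s: 12.3
position: [0.4552, -0.0544, 0.1274]
tool_rot: [0.001, -0.001, 1.0, 0.0]
contact_force: [0.5, 0.3, 0.7]
grip_width: 0.0939
grip_force: 0.0
[ 0.4552 -0.0541  0.1273]
((323.2319641113281, 248.79896545410156), 29.149044036865234) [ 0.4527 -0.0554  0.05  ] [ 0.4644 -0.0557  0.011 ]
[ 0.0008 -0.0023  0.1153]
```

View pics/w5.png

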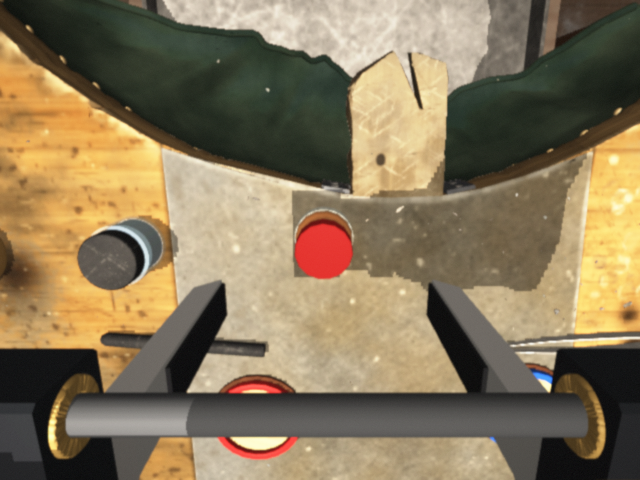

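Red cap at (323,249), black jar clear at (111,261), and the red stand is ahead at (258,417). Grasping red.

```bash
python3 -m jog '{"dp":[[0.001,0,0.035],[0,0,0.04],[0,0,0.03],[0,0,0.01],[0,0,0]],"angular":[[0,0,0],[0,0,0],[0,0,0],[0,0,0],[0,0,0]]}'
python3 -m jog '{"dp":[[0,0,0],[0,0,0],[0,0,0],[0,0,0],[0,0,0]],"angular":[[0,0,0],[0,0,0],[0,0,0],[0,0,0],[0,0,0]]}' 1 20
python3 -m jog '{"dp":[[0,0,0],[0,0,0],[0,0,0],[0,0,0]],"angular":[[0,0,0],[0,0,0],[0,0,0],[0,0,0]]}'
python3 -m jog '{"dp":[[0,0,-0.015],[0,0,-0.03],[0,0,-0.035],[-0.01,-0.003,0],[-0.025,-0.009,0]],"angular":[[0,0,0],[0,0,0],[0,0,0],[0,0,0],[0,0,0]]}'
python3 -m jog '{"dp":[[-0.035,-0.012,0],[-0.04,-0.014,0],[-0.03,-0.01,0],[-0.015,-0.006,0],[-0.007,-0.0024,0]],"angular":[[0,0,0],[0,0,0],[0,0,0],[0,0,0],[0,0,0]]}'
python3 -m jog '{"dp":[[0,0,0.02],[0,0,0.025],[0,0,0.015],[0,0,0],[0,0,0]],"angular":[[0,0,0],[0,0,0],[0,0,0],[0,0,0],[0,0,0]]}'
python3 look.py w6
```

```text
time_s: 12.85
position: [0.4526, -0.0545, 0.0112]
tool_rot: [-0.001, -0.001, 1.0, 0.0]
contact_force: [0.2, 0.1, -0.1]
grip_width: 0.0939
grip_force: 0.0
time_s: 13.35
position: [0.4533, -0.0559, 0.0128]
tool_rot: [0.0, 0.0, 1.0, -0.0]
contact_force: [0.6, -0.3, -0.5]
grip_width: 0.0574
grip_force: 0.0
time_s: 13.75
position: [0.453, -0.0558, 0.0123]
tool_rot: [0.0, 0.0, 1.0, -0.0]
contact_force: [0.1, -0.3, 2.6]
grip_width: 0.0411
grip_force: 20.0
time_s: 14.25
position: [0.4869, -0.0673, 0.0927]
tool_rot: [-0.001, -0.001, 1.0, 0.0]
contact_force: [-0.0, 0.7, -0.9]
grip_width: 0.0406
grip_force: 20.0
time_s: 14.75
position: [0.616, -0.1131, 0.0907]
tool_rot: [-0.0, 0.001, 1.0, -0.0]
contact_force: [0.5, 0.5, -1.6]
grip_width: 0.0411
grip_force: 20.0
time_s: 15.25
position: [0.6147, -0.112, 0.0321]
tool_rot: [-0.0, -0.0, 1.0, 0.0]
contact_force: [-0.3, 0.1, -1.2]
grip_width: 0.0406
grip_force: 20.0
[ 0.6154 -0.1121  0.0328]
```

View pics/w6.png

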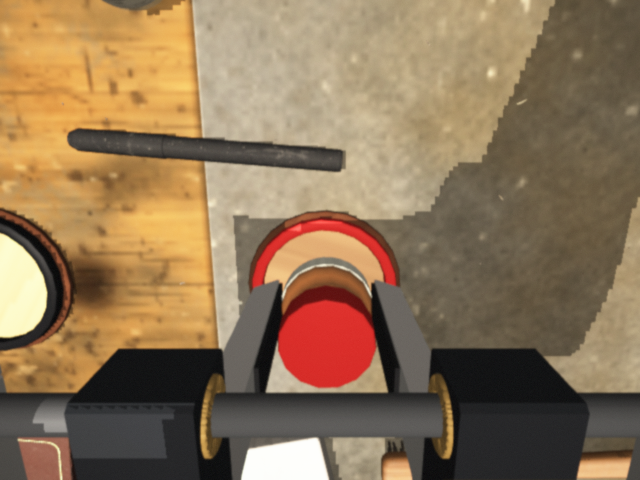

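Red jar is upright, cap at (326,337), rim centred at about column 325. Releasing it there, then on to black.

```bash
python3 -m jog '{"dp":[[0,0,0.006],[0,0,0.006],[0,0,0.003],[0,0,0],[0,0,0]],"angular":[[0,0,0],[0,0,0],[0,0,0],[0,0,0],[0,0,0]]}'
python3 -m jog '{"dp":[[0,0,0],[0,0,0],[0,0,0],[0,0,0],[0,0,0]],"angular":[[0,0,0],[0,0,0],[0,0,0],[0,0,0],[0,0,0]]}' -1
python3 -m jog '{"dp":[[0,0,0],[0,0,0],[0,0,-0.02],[0,0,-0.045],[0,0,-0.045]],"angular":[[0,0,0],[0,0,0],[0,0,0],[0,0,0],[0,0,0]]}'
python3 -m jog '{"dp":[[0.02,-0.011,0],[0.04,-0.022,0],[0.045,-0.025,0],[0.033,-0.018,0],[0.0154,-0.0095,0]],"angular":[[0,0,0],[0,0,0],[0,0,0],[0,0,0],[0,0,0]]}'
python3 -m jog '{"dp":[[0,0,0],[0,0,0]],"angular":[[0,0,0],[0,0,0]]}'
python3 look.py w7
```

```text
time_s: 15.8
position: [0.6149, -0.1122, 0.0173]
tool_rot: [-0.0, 0.0, 1.0, 0.0]
contact_force: [-0.3, 0.1, 1.3]
grip_width: 0.0409
grip_force: 20.0
time_s: 16.3
position: [0.615, -0.1122, 0.0172]
tool_rot: [-0.0, 0.0, 1.0, 0.0]
contact_force: [-0.6, 0.1, -0.5]
grip_width: 0.0777
grip_force: 0.0
time_s: 16.8
position: [0.6141, -0.1121, 0.1276]
tool_rot: [-0.001, 0.0, 1.0, 0.0]
contact_force: [1.1, -0.7, -0.2]
grip_width: 0.094
grip_force: 0.0
time_s: 17.3
position: [0.4592, -0.1988, 0.1274]
tool_rot: [-0.001, 0.002, 1.0, -0.0]
contact_force: [0.3, -1.1, 0.1]
grip_width: 0.0938
grip_force: 0.0
time_s: 17.5
position: [0.4649, -0.1964, 0.1276]
tool_rot: [0.001, -0.0, 1.0, 0.0]
contact_force: [0.6, -0.1, 0.1]
grip_width: 0.0941
grip_force: 0.0
[ 0.4653 -0.1959  0.1275]
```

View pics/w7.png

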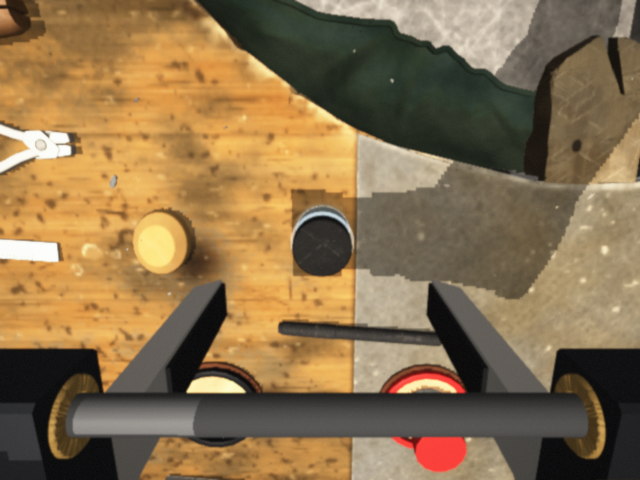

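Black cap at (322,245) is nearly under the tool, the wax at (163,241) is clear of the finger, and the file at row 330 is ahead of it. Grasping black and taking it to its stand.

```bash
python3 -m jog '{"dp":[[0.0005,0,0.035],[0,0,0.04],[0,0,0.03],[0,0,0.01],[0,0,0]],"angular":[[0,0,0],[0,0,0],[0,0,0],[0,0,0],[0,0,0]]}'
python3 -m jog '{"dp":[[0,0,0],[0,0,0],[0,0,0],[0,0,0],[0,0,0]],"angular":[[0,0,0],[0,0,0],[0,0,0],[0,0,0],[0,0,0]]}' 1 20
python3 -m jog '{"dp":[[0,0,0],[0,0,0],[0,0,0],[0,0,0]],"angular":[[0,0,0],[0,0,0],[0,0,0],[0,0,0]]}'
python3 -m jog '{"dp":[[0,0,-0.015],[0,0,-0.03],[0,0,-0.035],[-0.01,-0.006,0],[-0.025,-0.015,0]],"angular":[[0,0,0],[0,0,0],[0,0,0],[0,0,0],[0,0,0]]}'
python3 -m jog '{"dp":[[-0.032,-0.02,0],[-0.035,-0.021,0],[-0.028,-0.017,0],[-0.015,-0.009,0],[-0.007,-0.0038,0]],"angular":[[0,0,0],[0,0,0],[0,0,0],[0,0,0],[0,0,0]]}'
python3 -m jog '{"dp":[[0,0,0.02],[0,0,0.025],[0,0,0.015],[0,0,0],[0,0,0]],"angular":[[0,0,0],[0,0,0],[0,0,0],[0,0,0],[0,0,0]]}'
python3 look.py w8
```

```text
time_s: 18.05
position: [0.4629, -0.1956, 0.0109]
tool_rot: [-0.001, -0.001, 1.0, 0.001]
contact_force: [-0.5, -0.4, 0.7]
grip_width: 0.0939
grip_force: 0.0
time_s: 18.55
position: [0.4627, -0.1972, 0.0128]
tool_rot: [0.0, 0.0, 1.0, -0.0]
contact_force: [0.6, -0.3, -0.7]
grip_width: 0.0574
grip_force: 0.0
time_s: 18.95
position: [0.4624, -0.1972, 0.0124]
tool_rot: [0.0, 0.0, 1.0, -0.0]
contact_force: [-1.2, -0.4, 4.3]
grip_width: 0.043
grip_force: 20.0
time_s: 19.45
position: [0.496, -0.2169, 0.0932]
tool_rot: [-0.001, -0.0, 1.0, 0.0]
contact_force: [0.8, -0.2, -0.8]
grip_width: 0.0433
grip_force: 20.0
time_s: 19.95
position: [0.6151, -0.2894, 0.0913]
tool_rot: [-0.0, 0.0, 1.0, 0.0]
contact_force: [0.6, -0.0, -1.9]
grip_width: 0.0434
grip_force: 20.0
time_s: 20.45
position: [0.6142, -0.2885, 0.0324]
tool_rot: [-0.0, -0.0, 1.0, 0.0]
contact_force: [-0.1, 0.7, -0.8]
grip_width: 0.0429
grip_force: 20.0
[ 0.6149 -0.2888  0.0331]
```

View pics/w8.png

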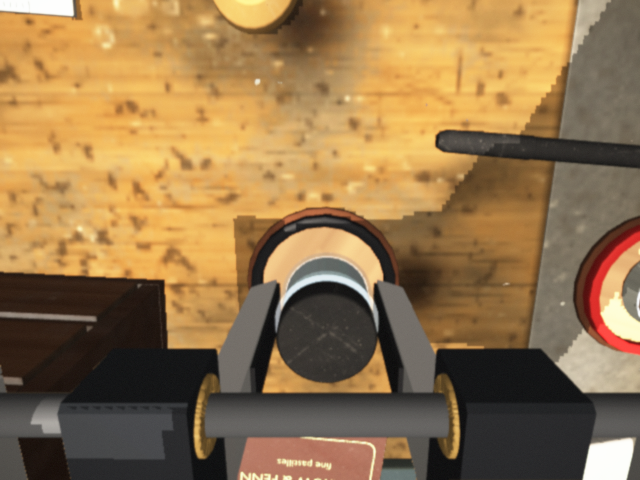

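Black jar is upright over its rim, cap at (327,332), rim centred at about column 324. The drawer cabinet's edge (165,283) is close on the left, so I'll check clearance to the gripper body before lowering.

```bash
python3 - <<'E'
from h import *
t=optics.get_calibration("top");w=dict(np.load("pics/w8.npz"))
for z in(0,.03,.06,.09,.12,.15): print(z,"w8",cast(w,(164,283),z).round(3),cast(w,(164,345),z).round(3),"top bottom-left",cast(t,(497,187),z).round(3),cast(t,(527,75),z).round(3))
im=cv2.imread("pics/top0.png")[60:210,430:640]; a=cv2.resize(im,None,fx=2.6,fy=2.6,interpolation=cv2.INTER_CUBIC)
s=cv2.resize(cv2.imread("pics/side0.png")[250:400,380:640],None,fx=2.6*150/150*210/260,fy=2.1,interpolation=cv2.INTER_CUBIC)
cv2.imwrite("pics/cab.png",cv2.vconcat([cv2.resize(a,(546,300)),cv2.resize(s,(546,300))]))
E
```

```text
0 w8 [ 0.618 -0.376  0.   ] [ 0.656 -0.38   0.   ] top bottom-left [ 0.617 -0.379  0.   ] [ 0.875 -0.466  0.   ]
0.03 w8 [ 0.606 -0.364  0.03 ] [ 0.639 -0.367  0.03 ] top bottom-left [ 0.607 -0.367  0.03 ] [ 0.857 -0.452  0.03 ]
0.06 w8 [ 0.594 -0.351  0.06 ] [ 0.622 -0.354  0.06 ] top bottom-left [ 0.596 -0.355  0.06 ] [ 0.838 -0.437  0.06 ]
0.09 w8 [ 0.583 -0.339  0.09 ] [ 0.605 -0.341  0.09 ] top bottom-left [ 0.586 -0.343  0.09 ] [ 0.82  -0.422  0.09 ]
0.12 w8 [ 0.571 -0.326  0.12 ] [ 0.587 -0.328  0.12 ] top bottom-left [ 0.576 -0.331  0.12 ] [ 0.801 -0.408  0.12 ]
0.15 w8 [ 0.559 -0.314  0.15 ] [ 0.57  -0.315  0.15 ] top bottom-left [ 0.566 -0.319  0.15 ] [ 0.783 -0.393  0.15 ]
```

View pics/cab.png

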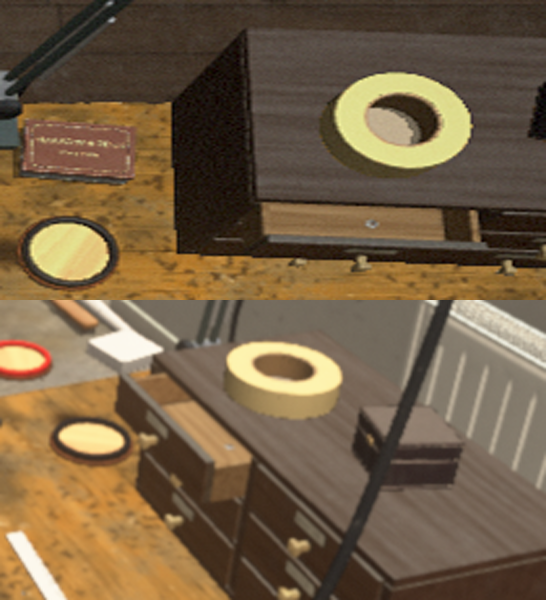

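```bash
python3 -c "
from plant import arm;print(arm.get_state()['joints'].round(2))"
```

```text
[ 0.47  0.87 -0.12  1.55  0.14  0.73  1.85]
```

```bash
python3 -m jog '{"dp":[[0,0,-0.02],[0,0,-0.02],[0,0,0],[0,0,0]],"angular":[[0,0,0],[0,0,0.01],[0,0,0.02],[0,0,0.022]]}'
python3 -m jog '{"dp":[[0,0,0],[0,0,0],[0,0,0],[0,0,0],[0,0,0]],"angular":[[0,0,0.022],[0,0,0.022],[0,0,0.022],[0,0,0.022],[0,0,0.022]]}'
python3 -m jog '{"dp":[[0,0,0],[0,0,0],[0,0,0],[0,0,0],[0,0,0]],"angular":[[0,0,0.022],[0,0,0.022],[0,0,0.022],[0,0,0.015],[0,0,0.007]]}'
python3 -m jog '{"dp":[[0,0,0],[0,0,0]],"angular":[[0,0,0],[0,0,0]]}'
python3 - <<'E'
from h import *
print(rot().round(3),arm.get_state()["joints"].round(2),togo([.6145,-.2893,.032]))
E
```

```text
time_s: 20.9
position: [0.6158, -0.2894, 0.075]
tool_rot: [0.002, 0.165, 0.986, -0.0]
contact_force: [0.5, -0.8, -1.7]
grip_width: 0.043
grip_force: 20.0
time_s: 21.4
position: [0.6154, -0.2888, 0.074]
tool_rot: [0.001, 0.49, 0.872, 0.0]
contact_force: [-0.9, 0.7, -1.4]
grip_width: 0.0433
grip_force: 20.0
time_s: 21.9
position: [0.6155, -0.2885, 0.0738]
tool_rot: [0.001, 0.708, 0.706, 0.001]
contact_force: [-0.7, 0.4, -0.7]
grip_width: 0.0436
grip_force: 20.0
time_s: 22.1
position: [0.615, -0.2887, 0.0732]
tool_rot: [0.001, 0.707, 0.708, 0.001]
contact_force: [0.5, -0.3, -0.8]
grip_width: 0.0435
grip_force: 20.0
[[-0.001  1.     0.002]
 [ 1.     0.001 -0.   ]
 [-0.     0.002 -1.   ]] [ 0.23  0.84  0.3   1.54 -0.31  0.8   0.65] [-0.0006 -0.0006  0.0412]
```

```bash
python3 -m jog '{"dp":[[0,0,0.02],[0,0,0.02],[0,0,0.008],[0,0,0.004],[0,0,0.003]],"angular":[[0,0,0],[0,0,0],[0,0,0],[0,0,0],[0,0,0]]}'
python3 -m jog '{"dp":[[0,0,0],[0,0,0]],"angular":[[0,0,0],[0,0,0]]}'
python3 -m jog '{"dp":[[0,0,0],[0,0,0],[0,0,0],[0,0,0],[0,0,0]],"angular":[[0,0,0],[0,0,0],[0,0,0],[0,0,0],[0,0,0]]}' -1
python3 -m jog '{"dp":[[0,0,0],[0,0,0],[0,0,-0.02],[0,0,-0.045],[0,0,-0.045]],"angular":[[0,0,0],[0,0,0],[0,0,0],[0,0,0],[0,0,0]]}'
python3 -m jog '{"dp":[[0.02,-0.02,-0.03],[0.03,-0.04,-0.02],[0.03,-0.04,0],[0.03,-0.04,0],[0.03,-0.04,0]],"angular":[[0,0,0],[0,0,0],[0,0,0],[0,0,0],[0,0,0]]}'
python3 -m jog '{"dp":[[0.03,-0.03,0],[0.02,-0.03,0],[0,0,0],[0,0,0]],"angular":[[0,0,0],[0,0,0],[0,0,0],[0,0,0]]}'
python3 - <<'E'
from h import *
t=cv2.resize(optics.read_camera("top")[150:340,120:510],None,fx=2,fy=2,interpolation=cv2.INTER_CUBIC)
s=optics.read_camera("side")[180:380,200:470]; s=cv2.resize(s,None,fx=2.2,fy=2.2*0.99,interpolation=cv2.INTER_CUBIC)
cv2.imwrite("pics/end_t.png",t);cv2.imwrite("pics/end_s.png",s)
E
```

```text
time_s: 22.6
position: [0.6147, -0.2891, 0.0176]
tool_rot: [0.0, 0.707, 0.707, 0.0]
contact_force: [-0.8, 0.1, -0.8]
grip_width: 0.0432
grip_force: 20.0
time_s: 22.8
position: [0.6148, -0.2891, 0.018]
tool_rot: [0.001, 0.707, 0.707, 0.0]
contact_force: [0.3, -0.6, -1.5]
grip_width: 0.0432
grip_force: 20.0
time_s: 23.3
position: [0.6144, -0.2888, 0.0173]
tool_rot: [0.0, 0.707, 0.707, 0.0]
contact_force: [0.8, -1.1, -0.1]
grip_width: 0.0799
grip_force: 0.0
time_s: 23.8
position: [0.6135, -0.2885, 0.1275]
tool_rot: [-0.001, 0.707, 0.707, -0.001]
contact_force: [0.7, -0.5, -0.3]
grip_width: 0.0941
grip_force: 0.0
time_s: 24.3
position: [0.4357, -0.1498, 0.1761]
tool_rot: [0.0, 0.707, 0.707, 0.0]
contact_force: [0.7, 0.4, 0.5]
grip_width: 0.0943
grip_force: 0.0
time_s: 24.7
position: [0.3777, -0.1007, 0.1763]
tool_rot: [0.001, 0.707, 0.707, 0.001]
contact_force: [-0.2, -0.1, 0.4]
grip_width: 0.0941
grip_force: 0.0
```

View pics/end_t.png

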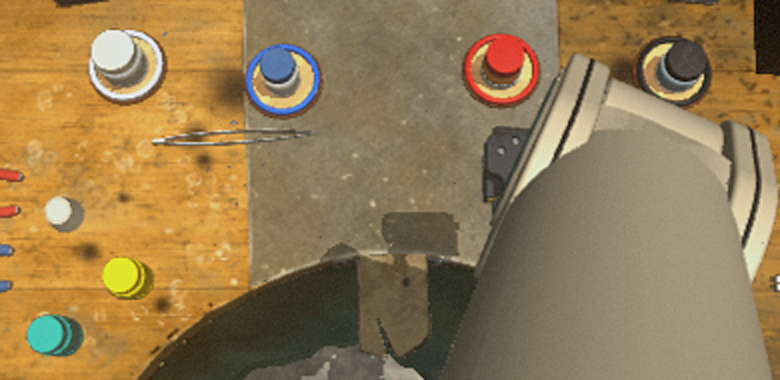

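View pics/end_s.png

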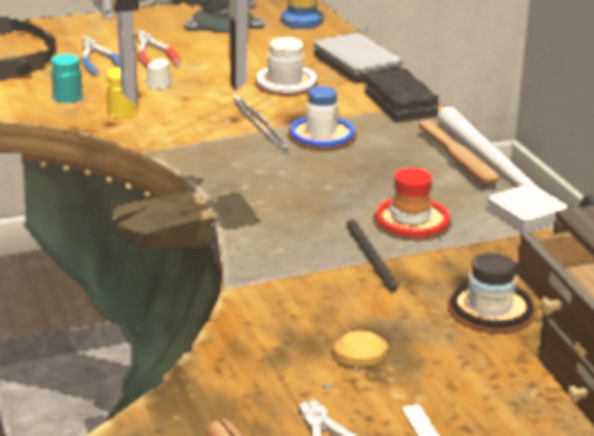

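All four jars stand upright inside their matching rims: side crop white (286,62), blue (322,112), red (412,197), black (493,287). The cone (159,72) and wax (360,349) have not moved.

```bash
python3 -c "
from plant import job;print(job.finish_job())"
```

```text
the job is handed in; nothing more can be done
None
```

The job is handed in: all four jars stand upright in the stands matching their cap colours, the cone, the wax lump and the turquoise and yellow look-alikes were left where they were, and it took about 25 s of robot time.

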